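Prop open the sewing box lid

ROBOT

A 7-joint arm with a two-finger parallel gripper is mounted at the origin on the work surface. World frame = base frame: x ahead of the robot, y to its left, z up, the work surface at z = 0. Lengths are in m, angles in rad, forces in N, time in s.
With the tool pointing down it reaches from about 0.4 to 0.85 m from the base axis. Payload 10.4 kg.
Tool frame: the origin (TCP) lies on the centre line of the jaws, within the pads' length; the fingertips stand r.tip_extent ahead of it and the grasp point (between the pads) lies 3 mm ahead of it (r.tip_extent is the distance from the TCP to the fingertips, in m); z points along the fingers, y is the direction in which the jaws open and shut (so a half turn about z gives the same grasp; the last joint's range is limited). The gripper opens to 87 mm and grips with 3 to 60 N. Pads are 19 mm wide; open, the fingers measure 117 mm over their backs; the gripper's body (75 mm by 190 mm) begins 51 mm behind the grasp point.
Start: joints at [1.231, 0.332, -0.065, 1.46, 0.022, 1.35, -0.088], TCP at [0.195, -0.594, 0.245] pointing down, gripper open.
Joint ranges: [-2.6, 2.6], [-0.5, 2.12], [-1.47, 1.34], [0.16, 2.42], [-1.27, 4.41], [0.06, 2.06], [-2.6, 2.6]. Speed limits (rad/s): [2.22, 2.22, 2.79, 2.79, 3.14, 3.14, 3.14].

INTERFACE

Orientations are given as a unit quaternion [x, y, z, w].
In Python, from bench import r gives the robot as it stands. The module is installed in compiled form; this text tells all that it offers.
- The arm moves only by the shell command python3 -m jog 'ROWS' [FORCE]. ROWS is JSON, a list of rows, each a list of 5 numbers: the shift along the tool's x, y, z in cm, then the turn about the tool's z in rad, then the closure, from 0 (fully open) to 1 (shut). A call has exactly 10 rows; each row shifts and turns the pose as measured when the row begins, along the tool's axes as they then stand; what a row does not reach is not made up. A row lasts 1/10 s, in which the tool goes at most 50 mm and 8.59 degrees, less where a joint would pass 70% of its speed; a pose out of reach is approached as far as the arm can. A call with a gripper value outside its range is refused whole. The fingers move at their own pace and stop on an object; FORCE is the grip in N (left out, the last holds). Time passes only in rows, so rows that do not move let the fingers close, or fill a call up. It gives the time, the measured TCP pose, the force and the opening at its end, in the units of the state.
- r.read_state(): the state, without advancing time (a new reading comes with each control period).
- r.camera(name): name is "scene" or "side" or "wrist"; returns a dict with "pixels" (420x560x3 uint8, red, green, blue), "fx", "fy", "cx", "cy" (pixels), "camera_from_world" (4x4, takes a point from world to camera coordinates). Camera axes: x right, y up, looking along -z (the intrinsics and any distortion apply to the point x, -y, -z); pixel columns grow to the right and rows downward; lengths in m; the calibration is good to about 2 mm. A picture is of the moment at which its call begins. There is no depth.
- r.close_job(): hands the job in, once; it reports no verdict.
The state is a dict: "time": time; "joint_positions": joint angles; "joint_vel": joint speeds; "joint_torque": joint torques, N m; "ee_pos": TCP position; "eef_rot": TCP orientation; "ft_force": force on the tool from outside, world axes, zero at the start; "torque": the same for the moment, N m; "width": finger opening in m.
Only numpy, scipy, OpenCV 4.12 (cv2) and the standard library are available. Lean on these libraries where they do the work, as an engineer would, in place of code of your own. Each camera call takes 0.05 s, during which the arm holds its last target. There are 200 camera calls.

TASK

Lift the sewing box's lid by its brass handle until it stands nearly upright, then take the prop rod by its red knob, swing it down to the brass rail and feel along the groove until its foot drops into the hole. Seat it fully before you let go of the knob, so that the rod alone then holds the lid open. Never let the lid fall, go gently with the thin rod (do not press its foot hard on the rail), and leave the spools, jar and scissors where they are.

Things in the scene. Friction and masses are not known exactly. Their poses are not given: they have to be found in the camera images.
- sewbox: Dark wooden sewing box, fixed, 290 (x) x 260 (y) mm. Origin: centre of its underside; x runs from the open front tray (robot side) to the hinge at the back, z up; all 'box frame' mm below are in it. Lidded back compartment (x 30 to 145) 70 high; tray in front: walls 45 high, floor at 10; right wall carries a brass rail.
- hinge (a point): Point on the lid's hinge line, which runs along the box's y at x = 145, z = 70 in the box frame (this point at y = 0).
- groove (a point): Fixed point x = -37, y = -120, z = 45 in the box frame, on the floor line of the groove in the brass rail. Rail: 122 long along x, 16 wide, groove 10 wide, its sides 3 mm above its level floor, which is at z = 45. It is clamped at a new, UNMEASURED place along x each time, so its hole lies anywhere within 22 mm of this point along x. It does not slide.
- groove_end (a point): Fixed point x = -59, y = -120, z = 45 in the box frame: the nearest to the robot that the hole's centre can be (the farthest is x = -15). The hole, 50 mm from the rail's front end and 72 from its back end, is 11 long (x), 10 wide, 13 deep, with a black bottom. Find it by eye or by feel.
- handle (a point): Centre of the lid's brass handle: a barrel 30 long along the box's y, 18 in diameter, on a 12 wide neck 26 mm beyond the lid's front edge. Lid closed: x = 4, y = 12.5, z = 82 in the box frame (141 from the hinge line along the lid, 12 above). Pinched on its two end faces from above, it turns between the fingers as the lid rises.
- lid (a joint): Angle of the wooden lid (115 x 228 x 28 mm, about 0.7 kg), rad: 0 closed, 1.57 fully open (upright) at its stop, front edge rising, robot side. Upright it leans on its stop and stays there by itself; below about 1.3 it falls shut unless held or propped (hinge friction only 0.04 N m). Propped in the hole it stands at about 0.7 to 1.2.
- pivot (a point): Pivot of the prop rod on the lid's right side: 100 mm from the hinge line along the lid, 20 above it (lid closed: x = 45, y = -120, z = 90 in the box frame). The rod swings in the plane y = -120 of the box, above the rail.
- prop (a joint): Angle of the prop rod from the lid, rad: 0 lies along the lid pointing past its front edge; grows as the rod swings towards the lid's underside (down to the rail when the lid is open); range -0.4 to 2.2; about 1.3 to 1.7 when propped. A stiff pivot (0.06 N m) keeps it where it is left.
- knob: Origin: centre of the red knob at the bend of the rod (6 mm steel), 160 mm from the pivot: a disc 18 thick along the box's y, 20 in diameter. Pinched on its flat faces from above, it can turn between the fingers. It is about 40 above the groove's floor when the foot stands on it, about 27 when seated.
- foot: Rubber-tipped foot of the rod, 8 mm in diameter, 40 from the knob's centre to its tip, bent 60 degrees from the rod towards the lid's underside, so that it stands about upright in the hole. Origin at the tip; its axes are the rod's. Grips the rail with friction about 1.2, so it can jam anywhere on it. Seated, the tip is about 13 mm below the groove's floor.
- spool_blue: Blue thread spool, 44 high, 32 in diameter, standing in the tray's left half. Origin under its centre. Leave it.
- spool_orange: Orange thread spool, 44 high, 32 in diameter, on the table to the right of the box. Leave it.
- button_jar: Amber jar with brass cap, 80 high, 60 in diameter, on the table to the left of the box. Leave it.
- scissors: Steel scissors, 200 long, lying on the table to the left of the box. Leave them.

How it is judged:
By the outcome, as a careful person would: the job done as asked, in the order asked, and still so for the second after the job is handed in, with the robot touching nothing.
It also fails if it takes over 72 s, if anything falls off the work surface, if the arm or the gripper's body presses on something with over 40 N, if the wrist force passes 120 N, or if a joint passes its speed limit or range.

## Working session

There is one attempt and no reset: what is moved stays moved. The work goes in short steps, Python scripts to look and compute and a shell command to move; the robot and the scene stay as the last step left them, time stands still between calls to the robot, and variables do not carry over. Pictures are saved under pics/ and viewed, about 8 in all and at most 12, crops included, and the job is handed in when it is done.

```bash
mkdir -p pics; ls; python3 - <<'E'
from bench import r
import cv2,json,numpy as np
for n in ["scene","side"]:
    c=r.camera(n); cv2.imwrite(f"pics/{n}0.png",c["pixels"][:,:,::-1].copy())
    print(n,c.keys(),c["fx"],c["fy"],c["cx"],c["cy"],np.round(c["camera_from_world"],4).tolist())
print(r.read_state(), r.tip_extent)
E
```

```text
pics
scene dict_keys(['pixels', 'fx', 'fy', 'cx', 'cy', 'camera_from_world']) 412.78913973301655 412.78913973301655 286.86510585653167 205.59453504624568 [[0.408, 0.913, 0.0057, -0.2265], [-0.7147, 0.3155, 0.6242, 0.3145], [0.5681, -0.2587, 0.7812, -1.61], [0.0, 0.0, 0.0, 1.0]]
side dict_keys(['pixels', 'fx', 'fy', 'cx', 'cy', 'camera_from_world']) 543.4427204777206 543.4427204777206 285.7521526937449 214.1816508927842 [[-0.7632, -0.646, -0.0134, 0.3977], [0.4466, -0.5423, 0.7117, -0.2922], [-0.467, 0.5371, 0.7024, -1.1389], [0.0, 0.0, 0.0, 1.0]]
{'time': 0.1, 'joint_positions': array([ 1.23140287,  0.33283071, -0.06473965,  1.4608258 ,  0.02157182,
        1.34991341, -0.08847565]), 'joint_vel': array([-0.0009235 ,  0.00047602, -0.00011438, -0.00352758, -0.00130416,
       -0.0008622 , -0.00088722]), 'joint_torque': array([ 1.44196860e-03, -6.24548507e+01,  2.45127938e-02, -3.90722144e+01,
       -6.15711976e-02,  3.64664092e-02, -4.92859112e-05]), 'ee_pos': array([ 0.19463268, -0.59359339,  0.24383487]), 'eef_rot': array([ 9.87475389e-01,  1.57771813e-01, -1.09389120e-04, -6.32325443e-04]), 'ft_force': array([-0.81826322,  0.440931  , -0.13692379]), 'torque': array([0.03701955, 0.00087963, 0.03231703]), 'width': 0.0873193601932894} 0.022
```

View pics/scene0.png

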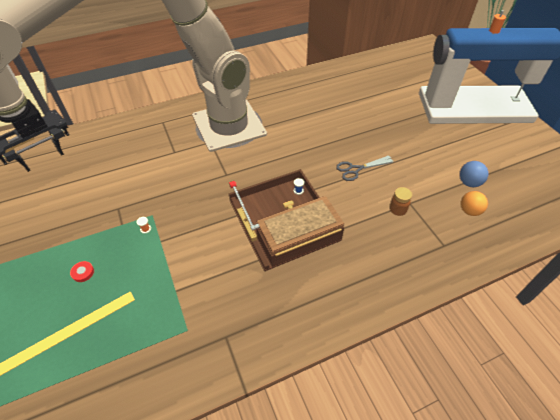

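View pics/side0.png

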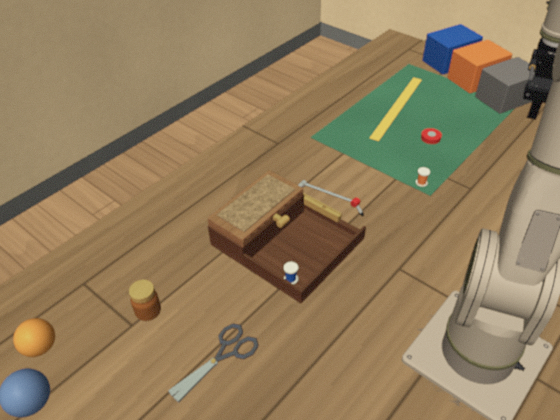

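Both views show the box in the middle (scene about (290,220), side about (285,235)), lid closed, with the red knob at scene (233,184) and side (355,202). I'll enlarge both to read the corners.

```bash
python3 - <<'E'
import cv2
a=cv2.imread("pics/scene0.png")[165:275,220:350]; cv2.imwrite("pics/sc1.png",cv2.resize(a,None,fx=5,fy=5,interpolation=cv2.INTER_CUBIC))
a=cv2.imread("pics/side0.png")[165:300,200:375]; cv2.imwrite("pics/sd1.png",cv2.resize(a,None,fx=4,fy=4,interpolation=cv2.INTER_CUBIC))
E
```

```text
(no output)
```

View pics/sc1.png

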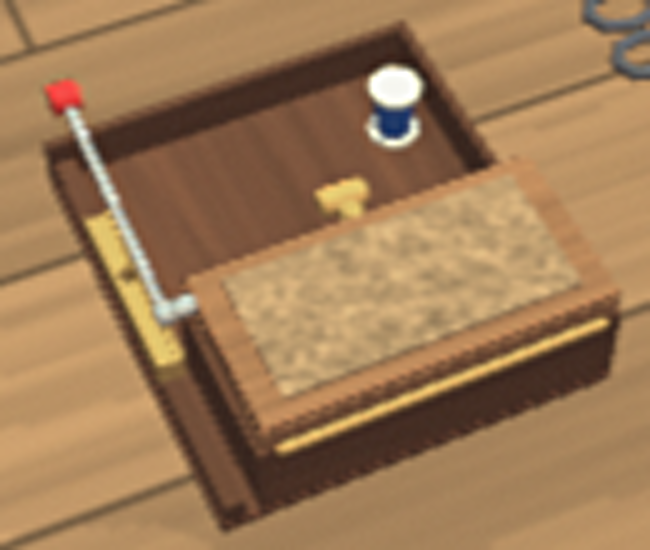

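View pics/sd1.png

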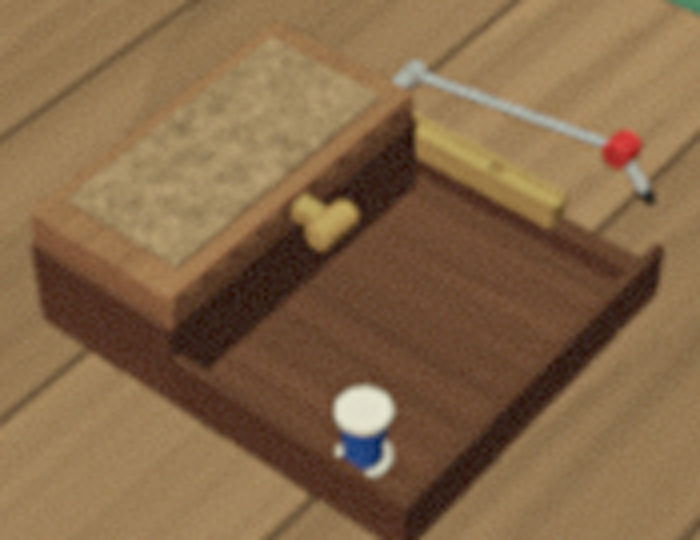

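The scene crop shows lid corners at (190,283), (265,432), (620,292), (515,160), tray corners at (47,150), (403,22), and a dark spot on the rail (the hole) at about (127,270). The side crop shows lid corners at (275,25), (412,98), (175,297), (33,215), tray corners at (660,247), (405,512), the handle barrel at (333,225) and the hole at about (495,163).

```bash
cat > h.py <<'E'
import numpy as np
from scipy.optimize import least_squares
from scipy.spatial.transform import Rotation as R
C={"scene":(412.789,286.865,205.595,np.array([[0.408,0.913,0.0057,-0.2265],[-0.7147,0.3155,0.6242,0.3145],[0.5681,-0.2587,0.7812,-1.61]])),
"side":(543.443,285.752,214.182,np.array([[-0.7632,-0.646,-0.0134,0.3977],[0.4466,-0.5423,0.7117,-0.2922],[-0.467,0.5371,0.7024,-1.1389]]))}
def proj(n,p):
    f,cx,cy,T=C[n]; q=T[:,:3]@p+T[:,3]; return np.array([cx+f*q[0]/-q[2],cy+f*-q[1]/-q[2]])
def w(P,b):  # P=(x,y,yaw), b mm
    c,s=np.cos(P[2]),np.sin(P[2]); b=np.asarray(b,float)/1000
    return np.array([P[0]+c*b[0]-s*b[1],P[1]+s*b[0]+c*b[1],b[2]])
def geo(th,ph):
    """box xz (mm) of handle, pivot, knob, foot for lid th, prop ph"""
    u=np.array([-np.cos(th),np.sin(th)]);n=np.array([np.sin(th),np.cos(th)]);H=np.array([145,70.])
    piv=H+100*u+20*n; d=np.cos(ph)*u-np.sin(ph)*n; k=piv+160*d
    a=ph+np.pi/3; f=k+40*(np.cos(a)*u-np.sin(a)*n)
    return H+141*u+12*n,piv,k,f
E
cat > fit.py <<'E'
from h import *
obs=[("scene",(-145,-130,45),47,150),("scene",(-145,130,45),403,22),("scene",(30,-114,98),190,283),("scene",(145,-114,98),265,432),("scene",(145,114,98),620,292),("scene",(30,114,98),515,160),
("side",(145,-114,98),275,25),("side",(30,-114,98),412,98),("side",(30,114,98),175,297),("side",(145,114,98),33,215),("side",(-145,-130,45),660,247),("side",(-145,130,45),405,512),("side",(4,12.5,82),333,225)]
def px(n,u,v): return np.array([(u+.5)/5-.5+220,(v+.5)/5-.5+165]) if n=="scene" else np.array([(u+.5)/4-.5+200,(v+.5)/4-.5+165])
res=lambda P:np.concatenate([proj(n,w(P,b))-px(n,u,v) for n,b,u,v in obs])
P=min((least_squares(res,[.6,0,y]) for y in (-.5,0,.5)),key=lambda s:s.cost)
print(P.x,np.round(P.fun.reshape(-1,2),1).tolist()); P=P.x; np.save("P.npy",P)
for n,u,v in (("scene",127,270),("side",495,163)):
    s=least_squares(lambda h:proj(n,w(P,(h[0],h[1],48)))-px(n,u,v),[-37,-120]); print(n,"hole",s.x)
# knob triangulate
kk={"scene":px("scene",64,96),"side":px("side",622,149)}
s=least_squares(lambda k:np.concatenate([proj(n,w(P,(k[0],k[1],k[2])))-kk[n] for n in kk]),[-100,-120,90]);print("knob box",s.x,s.fun)
print("handle w",w(P,(4,12.5,82)),"hinge",w(P,(145,0,70)))
E
python3 fit.py
```

```text
[0.50917147 0.0159063  0.04661986] [[0.5, -1.3], [0.4, -1.7], [-2.4, -0.5], [-0.4, -0.2], [-0.5, -2.0], [0.7, -2.6], [-0.9, -3.0], [0.2, -3.8], [0.7, -0.7], [-0.3, -1.4], [-1.1, -0.4], [0.2, 1.1], [-2.6, 1.8]]
scene hole [ -26.40122072 -126.05162007]
side hole [ -25.09894029 -128.78082871]
knob box [-117.6201312  -124.09488118  115.94164666] [-0.17016815 -0.0757993  -0.13420274  0.05819965]
handle w [0.51258458 0.02857913 0.082     ] hinge [0.65401392 0.02266373 0.07      ]
```

```bash
cat >> fit.py <<'E'
print("--- refine")
def res2(q,full=False):
    P=q[:3]; out=[]
    for n,b,u,v in obs:
        b=list(b); 
        if b[2]==98: b[2]+=q[3]
        if b[0]==30: b[0]+=q[4]
        if abs(b[1])==114: b[1]+=np.sign(b[1])*q[5]
        o=q[6:8] if n=="scene" else q[8:10]
        out.append(proj(n,w(P,b))+o-px(n,u,v))
    for n,u,v in (("scene",127,270),("side",495,163)):
        o=q[6:8] if n=="scene" else q[8:10]
        out.append(proj(n,w(P,(q[10],-120,48)))+o-px(n,u,v))
    o=np.concatenate(out)
    return np.concatenate([o/1.0, q[3:4]/4,q[4:6]/4, q[6:10]/2.0])
s=least_squares(res2,[.5,0,.05]+[0]*7+[-26.]); print(np.round(s.x,4)); print(np.round(s.fun[:30].reshape(-1,2),1).tolist()); P=s.x[:3]
np.save("P.npy",P); np.save("off.npy",s.x[6:10])
print("handle w",w(P,(4,12.5,82)))
E
python3 fit.py | sed -n '/refine/,$p'
```

```text
--- refine
[ 5.09200e-01  1.69000e-02  4.38000e-02 -6.49630e+00  1.38390e+00
 -1.92870e+00 -3.21000e-01  5.48100e-01  8.66100e-01 -5.71700e-01
 -2.69631e+01]
[[0.5, -1.0], [0.5, -1.2], [-1.6, 1.3], [0.1, 1.2], [-1.4, 0.2], [0.2, -0.2], [-0.4, -1.1], [0.0, -2.0], [1.5, 0.1], [1.2, -0.4], [-0.5, -0.6], [0.6, 0.8], [-2.0, 1.4], [1.7, -0.5], [-0.6, 1.9]]
handle w [0.51261995 0.029539   0.082     ]
```

```bash
python3 -m jog '[[0,0,0,0.135,0],[0,0,0,0.135,0],[2.4,-4.3,0,0,0],[2.4,-4.3,0,0,0],[2.4,-4.3,0,0,0],[2.4,-4.3,0,0,0],[2.4,-4.3,0,0,0],[2.4,-4.3,0,0,0],[2.4,-4.3,0,0,0],[2.4,-4.3,0,0,0]]' 20; python3 -m jog '[[2.4,-4.3,0,0,0],[2.4,-4.3,0,0,0],[2.4,-4.3,0,0,0],[2.4,-4.3,0,0,0],[2.4,-4.3,0,0,0],[2,-4,0,0,0],[0,0,0,0,0],[0,0,0,0,0],[0,0,0,0,0],[0,0,0,0,0]]'
```

```text
time: 1.1
ee_pos: [0.3721, -0.2394, 0.239]
eef_rot: [1.0, 0.012, -0.003, -0.003]
ft_force: [0.9, 0.1, -0.1]
width: 0.0868
time: 2.1
ee_pos: [0.5062, 0.0315, 0.238]
eef_rot: [1.0, 0.015, -0.004, -0.003]
ft_force: [0.2, -0.5, 0.9]
width: 0.0871
```

```bash
python3 - <<'E'
from bench import r
import cv2,numpy as np
c=r.camera("wrist"); np.savez("w1.npz",**c); im=c["pixels"][:,:,::-1].copy()
cv2.imwrite("pics/w1.png",cv2.resize(im,None,fx=1.4,fy=1.4)); print(c["fx"],c["cx"],c["cy"],np.round(c["camera_from_world"],4).tolist()); print(r.read_state()["ee_pos"],r.read_state()["eef_rot"])
E
```

```text
370.7686034442134 276.1861034011422 207.64318560923988 [[0.0305, -0.9995, -0.0069, 0.0175], [0.9582, 0.0312, -0.2845, -0.4518], [0.2846, 0.002, 0.9587, -0.5281], [0.0, 0.0, 0.0, 1.0]]
[0.50616521 0.03128955 0.23805256] [ 0.99987085  0.01526974 -0.00397019 -0.00305778]
```

View pics/w1.png

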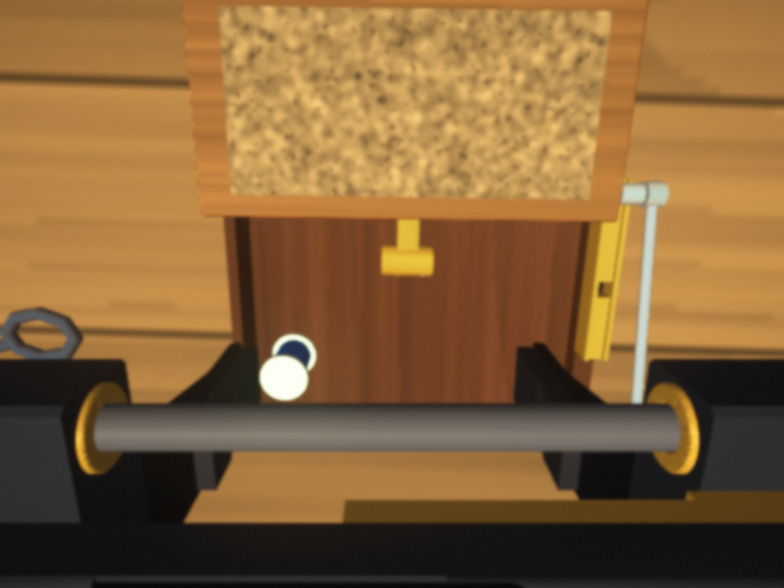

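The wrist view shows the handle barrel centred at (407,262), with ends at 382 and 434. The hole is in the rail at (604,290), the rail's front end at about (597,358), and the lid's front corners at (204,216) and (617,220).

```bash
cat > fit3.py <<'E'
from h import *
c=np.load("w1.npz"); C["wrist"]=(float(c["fx"]),float(c["cx"]),float(c["cy"]),c["camera_from_world"][:3])
g=lambda u,v:np.array([(u+.5)/1.4-.5,(v+.5)/1.4-.5])
obs=[((4,12.5,82),407,262),((30,114,98),204,216),((30,-114,98),617,220),((None,-120,45),604,290),((None,-120,48),596,358)]
def res(q):
    o=[]
    for (b,u,v),x in zip(obs,(0,0,0,q[3],q[3]-50)):
        b=(x,)+b[1:] if b[0] is None else b
        o.append(proj("wrist",w(q[:3],b))-g(u,v))
    return np.concatenate(o)
s=least_squares(res,[.509,.0165,.045,-26]);print(s.x,np.round(s.fun.reshape(-1,2),1).tolist())
np.save("P.npy",s.x[:3]); P=s.x
print("handle",w(P,(4,12.5,82)),"hole",w(P,(P[3],-120,45)))
E
python3 fit3.py
```

```text
[ 5.10376632e-01  1.40614538e-02  4.03780746e-02 -2.46317517e+01] [[-7.2, -1.4], [4.2, 3.9], [10.9, -1.6], [-6.0, -1.6], [-4.6, 0.6]]
handle [0.51386878 0.02671273 0.082     ] hole [ 0.49060901 -0.10683505  0.045     ]
```

The lid is probably centred at y = 12.5, like its handle, because the right wall leaves a ledge. I'll refit all three views that way.

```bash
cat > fit4.py <<'E'
from h import *
c=np.load("w1.npz"); C["wrist"]=(float(c["fx"]),float(c["cx"]),float(c["cy"]),c["camera_from_world"][:3])
S=lambda u,v:("scene",(u+.5)/5-.5+220,(v+.5)/5-.5+165); D=lambda u,v:("side",(u+.5)/4-.5+200,(v+.5)/4-.5+165); W=lambda u,v:("wrist",(u+.5)/1.4-.5,(v+.5)/1.4-.5)
L,Rr=126.5,-101.5
obs=[(S(47,150),(-145,-130,45)),(S(403,22),(-145,130,45)),(S(190,283),(30,Rr,98)),(S(265,432),(145,Rr,98)),(S(620,292),(145,L,98)),(S(515,160),(30,L,98)),
(D(275,25),(145,Rr,98)),(D(412,98),(30,Rr,98)),(D(175,297),(30,L,98)),(D(33,215),(145,L,98)),(D(660,247),(-145,-130,45)),(D(405,512),(-145,130,45)),(D(333,225),(4,12.5,82)),
(W(407,262),(4,12.5,82)),(W(204,216),(30,L,98)),(W(617,220),(30,Rr,98)),
(W(604,290),(0,-120,45)),(W(596,358),(-50,-120,48)),(S(127,270),(0,-120,45)),(D(495,163),(0,-120,45))]
def res(q,obs=obs):
    return np.concatenate([proj(n,w(q[:3],(b[0]+(q[3] if b[1]==-120 else 0),b[1],b[2])))-[u,v] for (n,u,v),b in obs])
for o in (obs,[x for x in obs if x[0][0]=="wrist"]):
    s=least_squares(res,[.509,.0165,.045,-26],args=(o,),loss="soft_l1");print(s.x,np.round(res(s.x,o).reshape(-1,2),1).tolist()); P=s.x
    print("handle",w(P,(4,12.5,82)),"hole",w(P,(P[3],-120,45)))
    np.save("P.npy",P)
E
python3 fit4.py
```

```text
[ 5.10433788e-01  8.11165305e-03  2.19130941e-02 -2.30913194e+01] [[-1.0, -1.4], [-0.1, -0.5], [-1.4, -1.4], [-0.3, -0.8], [0.5, -1.1], [2.5, -2.1], [-0.6, -2.5], [-0.2, -2.7], [-1.7, -0.5], [-1.8, -1.8], [0.5, -0.9], [-0.1, -1.1], [-0.9, -0.3], [0.2, -1.5], [-4.0, 1.1], [2.6, 1.2], [-0.2, -0.8], [0.1, 1.3], [-0.1, 1.0], [-0.4, 1.2]]
handle [0.51415894 0.0206963  0.082     ] hole [ 0.48997737 -0.1123655   0.045     ]
[ 5.10845048e-01  8.16431924e-03  2.17674541e-02 -2.32735656e+01] [[0.2, -2.0], [-4.1, 0.6], [2.6, 0.6], [-0.2, -1.0], [0.1, 1.1]]
handle [0.51457203 0.02074842 0.082     ] hole [ 0.49018888 -0.11231382  0.045     ]
```

```bash
python3 -m jog '[[0.4,0.54,2,0.009,0],[0.4,0.54,2,0,0],[0,0,2.5,0,0],[0,0,2.5,0,0],[0,0,2,0,0],[0,0,2,0,0],[0,0,1,0,0],[0,0,0.5,0,0],[0,0,0,0,0],[0,0,0,0,0]]' 20
```

```text
time: 3.15
ee_pos: [0.5142, 0.0107, 0.0905]
eef_rot: [1.0, 0.003, -0.002, -0.0]
ft_force: [0.7, -0.2, -0.8]
width: 0.0872
```

```bash
python3 -m jog '[[0,-1.0,0.2,-0.014,0],[0,0,0,0,0],[0,0,0,0,0],[0,0,0,0,0.3],[0,0,0,0,0.5],[0,0,0,0,0.6],[0,0,0,0,0.7],[0,0,0,0,0.8],[0,0,0,0,0.8],[0,0,0,0,0.8]]' 20
```

```text
time: 4.15
ee_pos: [0.5156, 0.0217, 0.0908]
eef_rot: [1.0, 0.01, 0.001, -0.0]
ft_force: [-0.1, 0.1, 0.5]
width: 0.0388
```

```bash
python3 -m jog '[[0,0,0.2,0,1],[0,0,0,0,1],[0,0,0,0,1],[0,0,0,0,1],[0,0,0,0,1],[0,0,0,0,1],[0,0,-0.3,0,1],[0,0,-0.3,0,1],[0,0,-0.3,0,1],[0,0,0,0,1]]' 25
```

```text
time: 5.15
ee_pos: [0.5167, 0.0211, 0.0979]
eef_rot: [1.0, 0.01, 0.002, -0.0]
ft_force: [1.8, -0.1, -4.0]
width: 0.03
```

```bash
python3 -m jog '[[0.17,0,-0.94,0,1],[0.23,0,-0.93,0,1],[0.30,0,-0.91,0,1],[0.36,0,-0.89,0,1],[0.42,0,-0.86,0,1],[0.48,0,-0.83,0,1],[0.53,0,-0.80,0,1],[0.58,0,-0.76,0,1],[0.64,0,-0.72,0,1],[0.68,0,-0.68,0,1]]'
```

```text
time: 6.15
ee_pos: [0.5616, 0.0219, 0.1846]
eef_rot: [1.0, 0.01, -0.001, -0.001]
ft_force: [4.5, 0.8, -10.1]
width: 0.0297
```

```bash
python3 -m jog '[[0.82,0,-0.6,0,1],[0.87,0,-0.6,0,1],[0.91,0,-0.54,0,1],[0.95,0,-0.47,0,1],[0.98,0,-0.40,0,1],[1.0,0,-0.32,0,1],[1.03,0,-0.25,0,1],[1.04,0,-0.17,0,1],[1.0,0,-0.09,0,1],[0,0,0,0,1]]'
```

```text
time: 7.15
ee_pos: [0.65, 0.0234, 0.2211]
eef_rot: [1.0, 0.01, -0.008, -0.0]
ft_force: [0.4, -1.0, -4.2]
width: 0.0296
```

```bash
python3 -m jog '[[0.6,0,0,0,1],[0.6,0,0,0,1],[0.3,0,0.0,0,1],[0,0,0,0,1],[0,0,0,0,0.5],[0,0,0,0,0],[0,0,0,0,0],[0,0,0,0,0],[0,0,0,0,0],[0,0,0,0,0]]'
```

```text
time: 8.15
ee_pos: [0.6663, 0.0242, 0.2237]
eef_rot: [1.0, 0.01, -0.007, -0.0]
ft_force: [0.4, 0.3, -0.6]
width: 0.0695
```

```bash
python3 -m jog '[[0,0,-1,0,0],[0,0,-2,0,0],[0,0,-3,0,0],[0,0,-3,0,0],[0,0,-3,0,0],[0,0,-3,0,0],[0,0,-3,0,0],[0,0,-2,0,0],[-2,0,0,0,0],[0,0,0,0,0]]'; python3 - <<'E'
from bench import r
import cv2,numpy as np
o=[]
for n in ("scene","side"):
    im=r.camera(n)["pixels"][:,:,::-1].copy(); cv2.imwrite(f"pics/{n}2.png",im)
    a=im[90:240,190:340] if n=="scene" else im[60:210,230:380]
    o.append(cv2.resize(a,(400,400),interpolation=cv2.INTER_CUBIC))
    hsv=cv2.cvtColor(im,cv2.COLOR_BGR2HSV); m=((hsv[...,0]<6)|(hsv[...,0]>174))&(hsv[...,1]>180)&(hsv[...,2]>120)
    k,l,st,ce=cv2.connectedComponentsWithStats(m.astype(np.uint8)); print(n,[(st[i,4],ce[i].round(1).tolist()) for i in range(1,k) if st[i,4]>8])
cv2.imwrite("pics/b2.png",np.hstack(o))
E
```

```text
time: 9.15
ee_pos: [0.6473, 0.0242, 0.439]
eef_rot: [1.0, 0.01, -0.005, -0.001]
ft_force: [-0.0, -0.3, 1.1]
width: 0.0869
scene [(np.int32(41), [271.1, 213.9]), (np.int32(186), [81.9, 271.8])]
side [(np.int32(28), [254.4, 83.1]), (np.int32(127), [430.4, 137.2])]
```

View pics/b2.png

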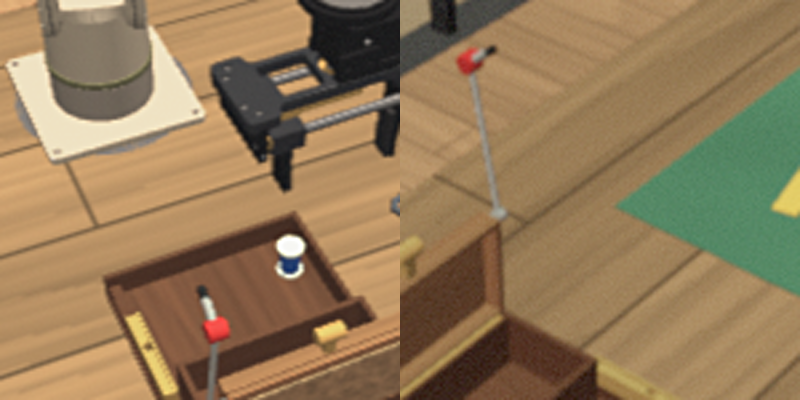

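The lid stands upright and the rod points up, with the knob at scene (271,214) and side (254,83). I'll triangulate it and plan the swing.

```bash
cat > plan.py <<'E'
from h import *
P=np.load("P.npy")
kk={"scene":np.array([271.1,213.9]),"side":np.array([254.4,83.1])}
s=least_squares(lambda k:np.concatenate([proj(n,w(P,k))-kk[n] for n in kk]),[150,-120,330.]);print("knob box",s.x,s.fun,"world",w(P,s.x))
print("calib check handle/knob up: ",[np.round(v) for v in geo(1.57,-.16)])
E
python3 plan.py; cat > kin.py <<'E'
from h import *
# for foot at (x, z): free lid angle th is set by foot pos: solve th,ph
for fx in (-5,-15,-23,-31):
  for fz in (60,45,32):
    s=least_squares(lambda q:geo(*q)[3]-[fx,fz],[1.0,1.4]); g=geo(*s.x); print(fx,fz,"th,ph",np.round(s.x,3),"piv",np.round(g[1],1),"knob",np.round(g[2],1))
print("swing at th=1.57")
for ph in (-.16,.1,.4,.7,1,1.2,1.4): g=geo(1.57,ph); print(ph,np.round(g[2],1),np.round(g[3],1))
E
python3 kin.py
```

```text
knob box [ 190.53806832 -119.55828244  326.40722922] [ 0.04232768  0.01435506  0.04518559 -0.01451088] world [ 0.70394025 -0.10721844  0.32640723]
calib check handle/knob up:  [array([157., 211.]), array([165., 170.]), array([190., 328.]), array([159., 353.])]
-5 60 th,ph [1.326 1.793] piv [140.2 171.9] knob [-2.7 99.9]
-5 45 th,ph [1.211 1.776] piv [128.5 170.6] knob [-6.7 85. ]
-5 32 th,ph [1.102 1.749] piv [117.6 168.2] knob [-10.   71.7]
-15 60 th,ph [1.234 1.695] piv [130.9 171. ] knob [-12.5  99.9]
-15 45 th,ph [1.127 1.679] piv [120.1 168.9] knob [-16.1  85. ]
-15 32 th,ph [1.025 1.654] piv [110.2 165.9] knob [-19.2  71.8]
-23 60 th,ph [1.164 1.616] piv [123.8 169.8] knob [-20.1  99.9]
-23 45 th,ph [1.062 1.601] piv [113.7 167.1] knob [-23.6  85. ]
-23 32 th,ph [0.966 1.577] piv [104.6 163.6] knob [-26.5  71.8]
-31 60 th,ph [1.096 1.536] piv [117.1 168.1] knob [-27.7  99.9]
-31 45 th,ph [0.998 1.521] piv [107.7 164.9] knob [-31.  85.]
-31 32 th,ph [0.907 1.498] piv [ 99.1 161.1] knob [-33.7  71.9]
swing at th=1.57
-0.16 [190.3 328. ] [159.3 353.2]
0.1 [148.8 329.2] [112.3 345.6]
0.4 [102.5 317.3] [ 62.8 322.2]
0.7 [ 61.7 292.3] [ 22.4 285.3]
1 [ 30.2 256.4] [ -5.3 238. ]
1.2 [ 15.7 227.9] [-15.4 202.8]
1.4 [  7.2 197.1] [-18.3 166.3]
```

```bash
python3 -m jog '[[0.9,2.2,0,0,0],[0.9,2.2,0,0,0],[0.9,2.2,0,0,0],[0.9,2.2,0,0,0],[0.9,2.2,0,0,0],[0.9,2.2,0,0,0],[0,0,0,0,0],[0,0,0,0,0],[0,0,0,0,0],[0,0,0,0,0]]' 15
```

```text
time: 10.25
ee_pos: [0.7093, -0.1116, 0.4296]
eef_rot: [1.0, 0.011, -0.01, -0.001]
ft_force: [-0.4, -0.7, -0.2]
width: 0.0869
```

```bash
python3 -m jog '[[-0.3,-0.4,0,0,0],[0,0,1.5,0,0],[0,0,2,0,0],[0,0,2,0,0],[0,0,1.8,0,0],[0,0,1.2,0,0],[0,0,0.8,0,0],[0,0,0.4,0,0],[0,0,0,0,0],[0,0,0,0,0]]' 15; python3 - <<'E'
from bench import r
import cv2
cv2.imwrite("pics/w2.png",r.camera("wrist")["pixels"][:,:,::-1])
E
```

```text
time: 11.25
ee_pos: [0.7017, -0.0991, 0.3342]
eef_rot: [1.0, 0.014, -0.007, -0.001]
ft_force: [-0.2, -0.5, -0.3]
width: 0.0869
```

View pics/w2.png

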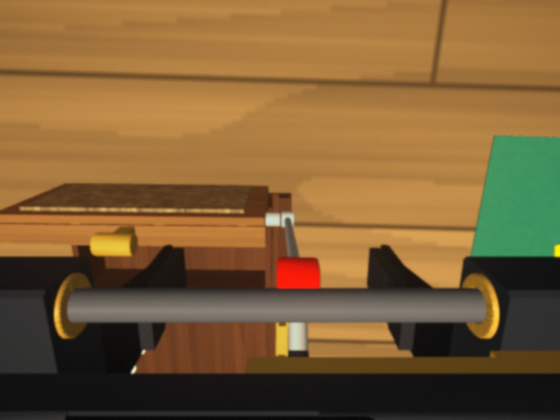

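The wrist view shows the knob (299,272) between the fingers but right of their centre at about 277. I need about 8 mm towards −y before closing.

```bash
python3 -m jog '[[0.1,0.4,0.1,0,0],[0,0.4,0,0,0],[0,0,0,0,0],[0,0,0,0,0],[0,0,0,0,0],[0,0,0,0,0.3],[0,0,0,0,0.4],[0,0,0,0,0.5],[0,0,0,0,0.5],[0,0,0,0,0.5]]' 15
```

```text
time: 12.3
ee_pos: [0.7036, -0.1078, 0.3345]
eef_rot: [1.0, 0.014, -0.006, -0.001]
ft_force: [-0.3, -0.4, -0.3]
width: 0.0551
```

```bash
python3 -m jog '[[0,0,0.3,0,0.6],[0,0,0,0,0.7],[0,0,0,0,0.8],[0,0,0,0,0.8],[0,0,0,0,1],[0,0,0,0,1],[0,0,0,0,1],[0,0,0,0,1],[0,0,0,0,1],[0,0,0,0,1]]' 15
```

```text
time: 13.3
ee_pos: [0.7036, -0.1082, 0.3312]
eef_rot: [1.0, 0.014, -0.006, -0.001]
ft_force: [0.4, 0.0, 0.4]
width: 0.0176
```

```bash
python3 -m jog '[[-1.27,0,-0.1,0,1],[-1.28,0,0,0,1],[-1.28,0,0.1,0,1],[-1.27,0,0.2,0,1],[-1.25,0,0.28,0,1],[-1.23,0,0.37,0,1],[-1.2,0,0.46,0,1],[-1.16,0,0.56,0,1],[-1.11,0,0.65,0,1],[-1.06,0,0.72,0,1]]' 15
```

```text
time: 14.3
ee_pos: [0.5817, -0.1103, 0.3022]
eef_rot: [1.0, 0.014, 0.0, -0.001]
ft_force: [1.1, -1.3, -0.2]
width: 0.0177
```

```bash
cat >> h.py <<'E'
def st(dz=4.0):
    from bench import r
    s=r.read_state(); P=np.load("P.npy"); c,sn=np.cos(P[2]),np.sin(P[2]); d=np.array(s["ee_pos"][:2])-P[:2]
    k=np.array([c*d[0]+sn*d[1],-sn*d[0]+c*d[1],s["ee_pos"][2]-dz/1000])*1000
    th_ph=least_squares(lambda q:geo(*q)[2]-k[[0,2]],[1.3,1.3],bounds=([0,-.4],[1.571,2.2])); g=geo(*th_ph.x)
    print("knob box",np.round(k,1),"th,ph",np.round(th_ph.x,3),"res",np.round(th_ph.fun,1),"foot",np.round(g[3],1),"F",np.round(s["ft_force"],1),"rot",np.round(s["eef_rot"],3),"w",round(s["width"],4),"t",s["time"],"rpiv",round(float(np.hypot(k[0]-165,k[2]-170)),1))
E
python3 -c "from h import *; st()"
```

```text
knob box [  68.2 -120.   298.2] th,ph [1.563 0.636] res [-0.  0.] foot [ 28.5 293.4] F [ 1.1 -1.3 -0.2] rot [ 1.     0.014  0.    -0.001] w 0.0177 t 14.3 rpiv 160.6
```

```bash
python3 -m jog '[[-0.92,0,0.76,0,1],[-0.87,0,0.82,0,1],[-0.81,0,0.88,0,1],[-0.74,0,0.94,0,1],[-0.67,0,0.99,0,1],[-0.59,0,1.04,0,1],[-0.51,0,1.08,0,1],[-0.42,0,1.12,0,1],[-0.34,0,1.1,0,1],[-0.25,0,1.0,0,1]]' 20; python3 -c "from h import *; st()"
```

```text
time: 15.3
ee_pos: [0.5203, -0.1114, 0.2041]
eef_rot: [1.0, 0.015, 0.006, 0.0]
ft_force: [0.8, 1.0, 0.3]
width: 0.0175
knob box [   6.9 -119.7  200.1] th,ph [1.561 1.373] res [-0.  0.] foot [-19.3 169.9] F [0.8 1.  0.3] rot [1.    0.015 0.006 0.   ] w 0.0175 t 15.3 rpiv 161.0
```

```bash
python3 -m jog '[[-0.25,0,1.2,0,1],[-0.25,0,1.3,0,1],[-0.25,0,1.3,0,1],[-0.25,0,1.3,0,1],[-0.25,0,1.3,0,1],[-0.25,0,1.3,0,1],[-0.25,0,1.2,0,1],[-0.2,0,0.9,0,1],[-0.15,0,0.5,0,1],[0,0,0,0,1]]' 25; python3 -c "from h import *; st()"
```

```text
time: 16.3
ee_pos: [0.4974, -0.1118, 0.0895]
eef_rot: [1.0, 0.015, 0.004, -0.0]
ft_force: [-1.4, -0.5, 0.6]
width: 0.0179
knob box [ -16.  -119.6   85.5] th,ph [1.131 1.68 ] res [ 0. -0.] foot [-15.   45.5] F [-1.4 -0.5  0.6] rot [ 1.     0.015  0.004 -0.   ] w 0.0179 t 16.3 rpiv 199.8
```

```bash
python3 -m jog '[[0,0,0.1,0,1],[0,0,0.1,0,1],[0,0,0,0,1],[0,0,0,0,1],[0,0,0,0,1],[0,0,0,0,1],[0,0,0,0,1],[0,0,0,0,1],[0,0,0,0,1],[0,0,0,0,1]]' 25; python3 -c "from h import *; st()"
```

```text
time: 17.3
ee_pos: [0.4975, -0.1118, 0.0883]
eef_rot: [1.0, 0.015, 0.004, -0.0]
ft_force: [-1.8, -0.2, 0.2]
width: 0.0177
knob box [ -16.  -119.6   84.3] th,ph [1.124 1.681] res [ 0. -0.] foot [-14.6  44.3] F [-1.8 -0.2  0.2] rot [ 1.     0.015  0.004 -0.   ] w 0.0177 t 17.3 rpiv 200.2
```

```bash
python3 -m jog '[[0,0,0.1,0,1],[0,0,0.1,0,1],[0,0,0.05,0,1],[0,0,0,0,1],[0,0,0,0,1],[0,0,0,0,1],[0,0,0,0,1],[0,0,0,0,1],[0,0,0,0,1],[0,0,0,0,1]]' 25; python3 -c "from h import *; st()"
```

```text
time: 18.3
ee_pos: [0.4977, -0.1118, 0.0868]
eef_rot: [1.0, 0.015, 0.004, 0.0]
ft_force: [-2.2, -0.1, 3.5]
width: 0.0177
knob box [ -15.8 -119.6   82.8] th,ph [1.118 1.684] res [-0.  0.] foot [-14.1  42.8] F [-2.2 -0.1  3.5] rot [1.    0.015 0.004 0.   ] w 0.0177 t 18.3 rpiv 200.7
```

```bash
python3 -m jog '[[-0.1,0,0.02,0,1],[-0.1,0,0.02,0,1],[-0.1,0,0.02,0,1],[-0.1,0,0.02,0,1],[-0.1,0,0.02,0,1],[0,0,0.02,0,1],[0,0,0,0,1],[0,0,0,0,1],[0,0,0,0,1],[0,0,0,0,1]]' 25; python3 -c "from h import *; st()"
```

```text
time: 19.3
ee_pos: [0.4929, -0.1119, 0.0852]
eef_rot: [1.0, 0.015, 0.005, 0.0]
ft_force: [-0.3, 0.5, 0.1]
width: 0.0176
knob box [ -20.5 -119.6   81.2] th,ph [1.068 1.636] res [-0.  0.] foot [-18.7  41.2] F [-0.3  0.5  0.1] rot [1.    0.015 0.005 0.   ] w 0.0176 t 19.3 rpiv 205.7
```

```bash
python3 -m jog '[[-0.1,0,0.02,0,1],[-0.1,0,0.02,0,1],[-0.05,0,0.02,0,1],[0,0,0.05,0,1],[0,0,0.05,0,1],[0,0,0,0,1],[0,0,0,0,1],[0,0,0,0,1],[0,0,0,0,1],[0,0,0,0,1]]' 25; python3 -c "from h import *; st()
from bench import r
import cv2
o=[]
im=r.camera('side')['pixels'][:,:,::-1]; a=im[140:240,260:380]; b=r.camera('wrist')['pixels'][:,:,::-1]
cv2.imwrite('pics/s3.png',cv2.vconcat([cv2.resize(a,(480,400),interpolation=cv2.INTER_CUBIC)])); cv2.imwrite('pics/w3.png',b)"
```

```text
time: 20.3
ee_pos: [0.4902, -0.1119, 0.0834]
eef_rot: [1.0, 0.015, 0.005, 0.0]
ft_force: [-0.7, 0.5, 0.3]
width: 0.0178
knob box [ -23.3 -119.6   79.4] th,ph [1.035 1.608] res [ 0. -0.] foot [-21.3  39.5] F [-0.7  0.5  0.3] rot [1.    0.015 0.005 0.   ] w 0.0178 t 20.3 rpiv 208.9
```

View pics/s3.png

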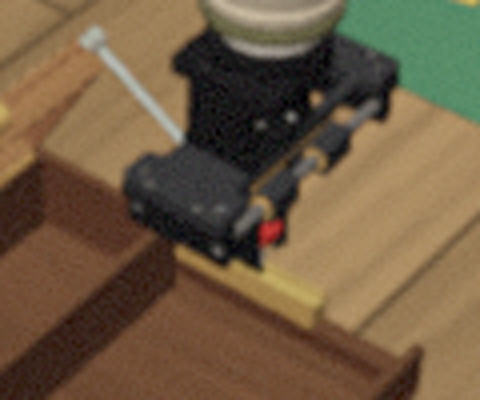

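The side crop shows the knob (268,232) held over the rail, with the lid raised by the rod. The tip reads 3 mm below the earlier contact level with no upward force, so the foot may be entering the hole.

```bash
python3 -m jog '[[-0.03,0,0.1,0,1],[-0.03,0,0.1,0,1],[0,0,0.1,0,1],[0,0,0,0,1],[0,0,0,0,1],[0,0,0,0,1],[0,0,0,0,1],[0,0,0,0,1],[0,0,0,0,1],[0,0,0,0,1]]' 25; python3 -c "from h import *; st()"
```

```text
time: 21.4
ee_pos: [0.4898, -0.1119, 0.0802]
eef_rot: [1.0, 0.015, 0.005, 0.0]
ft_force: [0.4, 0.0, -0.1]
width: 0.0181
knob box [ -23.7 -119.6   76.2] th,ph [1.014 1.606] res [ 0. -0.] foot [-21.   36.3] F [ 0.4  0.  -0.1] rot [1.    0.015 0.005 0.   ] w 0.0181 t 21.4 rpiv 210.7
```

```bash
python3 -m jog '[[-0.03,0,0.1,0,1],[-0.03,0,0.1,0,1],[-0.03,0,0.1,0,1],[-0.03,0,0.1,0,1],[0,0,0,0,1],[0,0,0,0,1],[0,0,0,0,1],[0,0,0,0,1],[0,0,0,0,1],[0,0,0,0,1]]' 25; python3 -c "from h import *; st()"
```

```text
time: 22.4
ee_pos: [0.4892, -0.1119, 0.0761]
eef_rot: [1.0, 0.015, 0.006, 0.0]
ft_force: [0.4, -0.2, -0.2]
width: 0.0179
knob box [ -24.3 -119.6   72.1] th,ph [0.986 1.6  ] res [-0. -0.] foot [-20.6  32.3] F [ 0.4 -0.2 -0.2] rot [1.    0.015 0.006 0.   ] w 0.0179 t 22.4 rpiv 213.1
```

```bash
python3 -m jog '[[-0.03,0,0.1,0,1],[-0.03,0,0.1,0,1],[-0.02,0,0.05,0,1],[0,0,0,0,1],[0,0,0,0,1],[0,0,0,0,1],[0,0,0,0,1],[0,0,0,0,1],[0,0,0,0,1],[0,0,0,0,1]]' 25; python3 -c "from h import *; st()"
```

```text
time: 23.4
ee_pos: [0.489, -0.112, 0.074]
eef_rot: [1.0, 0.015, 0.006, 0.0]
ft_force: [0.4, 0.6, 1.8]
width: 0.0178
knob box [ -24.5 -119.6   70. ] th,ph [0.971 1.598] res [-0. -0.] foot [-20.3  30.2] F [0.4 0.6 1.8] rot [1.    0.015 0.006 0.   ] w 0.0178 t 23.4 rpiv 214.3
```

```bash
python3 -m jog '[[0,0,0.1,0,1],[0,0,0.05,0,1],[0,0,0,0,1],[0,0,0,0,1],[0,0,0,0,1],[0,0,0,0,1],[0,0,0,0,1],[0,0,0,0,1],[0,0,0,0,1],[0,0,0,0,1]]' 25; python3 -c "from h import *; st()
from bench import r
import cv2
a=r.camera('side')['pixels'][:,:,::-1][130:230,260:360]; b=r.camera('wrist')['pixels'][:,:,::-1]
cv2.imwrite('pics/s4.png',cv2.hconcat([cv2.resize(a,(380,380),interpolation=cv2.INTER_CUBIC),cv2.resize(b[:285,150:435].copy(),(380,380))]))
P=np.load('P.npy')
for q in ((.9716,1.59),(1.0,1.6),(1.06,1.6)):
  g=geo(*q); 
  for n in (1,2): print(q,n,(proj('side',w(P,(g[n][0],-120,g[n][1])))-[260,130])*3.8)"
```

```text
time: 24.4
ee_pos: [0.489, -0.1119, 0.0737]
eef_rot: [1.0, 0.015, 0.006, 0.001]
ft_force: [-0.1, 1.2, 3.8]
width: 0.0174
knob box [ -24.4 -119.6   69.7] th,ph [0.97  1.599] res [-0.  0.] foot [-20.2  29.9] F [-0.1  1.2  3.8] rot [1.    0.015 0.006 0.001] w 0.0174 t 24.4 rpiv 214.3
(0.9716, 1.59) 1 [89.08896907 78.89374273]
(0.9716, 1.59) 2 [242.88666856 263.86119379]
(1.0, 1.6) 1 [85.93350646 76.04601584]
(1.0, 1.6) 2 [241.86510373 259.37873041]
(1.06, 1.6) 1 [79.16977889 70.28394686]
(1.06, 1.6) 2 [241.70043809 247.80280632]
```

View pics/s4.png

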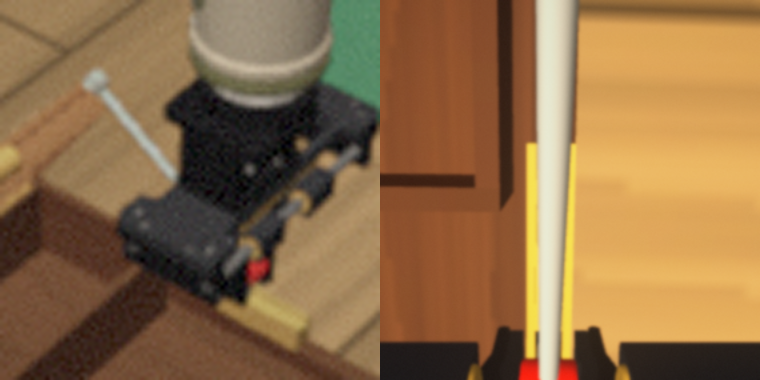

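Pushing again moved the knob only 0.3 mm while the force rose to 3.8 N, so the foot is on the hole's bottom, 13 mm below the groove floor. The side crop (pivot (95,80), knob (257,270)) agrees with the seated model. I'll ease the grip first, then open.

```bash
python3 -m jog '[[0,0,0,0,1],[0,0,0,0,1],[0,0,0,0,1],[0,0,0,0,0.8],[0,0,0,0,0.78],[0,0,0,0,0.76],[0,0,0,0,0.74],[0,0,0,0,0.72],[0,0,0,0,0.70],[0,0,0,0,0.68]]' 4; python3 -c "from h import *; st()
from bench import r
import cv2
a=r.camera('side')['pixels'][:,:,::-1]; b=cv2.imread('pics/s4.png'); cv2.imwrite('pics/side5.png',a)
c=cv2.resize(a[130:230,260:360].copy(),(380,380),interpolation=cv2.INTER_CUBIC)
print('pivot patch diff', np.abs(c[50:170,60:180].astype(int)-b[50:170,60:180]).mean(), 'red patch', np.abs(c[250:290,240:280].astype(int)-b[250:290,240:280]).mean())"
```

```text
time: 25.5
ee_pos: [0.4875, -0.112, 0.0724]
eef_rot: [1.0, 0.015, 0.005, 0.001]
ft_force: [-0.2, -0.4, -0.3]
width: 0.0265
knob box [ -26.  -119.7   68.4] th,ph [0.95  1.582] res [0. 0.] foot [-21.6  28.6] F [-0.2 -0.4 -0.3] rot [1.    0.015 0.005 0.001] w 0.0265 t 25.5 rpiv 216.3
pivot patch diff 2.787175925925926 red patch 22.171875
```

```bash
python3 -m jog '[[0,0,0,0,0.4],[0,0,0,0,0.2],[0,0,0,0,0.2],[0,0,0,0,0.2],[0,0,-0.5,0,0.2],[0,0,-1,0,0.2],[0,0,-1.5,0,0.2],[0,0,-2,0,0.2],[-0.5,0,-2,0,0.2],[-1,0,-2,0,0.2]]' 10; python3 -m jog '[[-1,0,-3,0,0.2],[-2,0,-3,0,0.2],[-2,0,-3,0,0.2],[-2,0,-2,0,0.2],[-2,0,-1,0,0.2],[0,0,0,0,0.2],[0,0,0,0,0.2],[0,0,0,0,0.2],[0,0,0,0,0.2],[0,0,0,0,0.2]]'; python3 - <<'E'
from bench import r
import cv2
a=r.camera('side')['pixels'][:,:,::-1].copy(); b=r.camera('scene')['pixels'][:,:,::-1].copy()
cv2.imwrite('pics/f.png',cv2.hconcat([cv2.resize(a[110:310,180:380],(400,400)),cv2.resize(b[120:290,190:360],(400,400))]))
print(r.read_state()["ft_force"])
E
```

```text
time: 26.55
ee_pos: [0.471, -0.1114, 0.1665]
eef_rot: [1.0, 0.016, 0.003, -0.001]
ft_force: [-0.6, -0.4, 0.4]
width: 0.0692
time: 27.55
ee_pos: [0.3781, -0.1118, 0.2985]
eef_rot: [1.0, 0.018, 0.008, 0.001]
ft_force: [-0.1, -0.7, 0.1]
width: 0.0697
[ 0.36371005 -0.58159787 -0.31066391]
```

View pics/f.png

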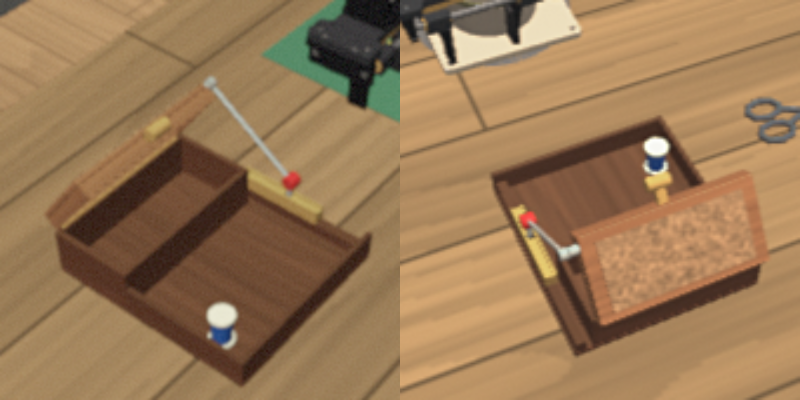

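The rod alone holds the lid open, with the knob close above the rail at side crop (291,181) and scene crop (528,219). One check of the knob's height by triangulation, then I'll hand in.

```bash
python3 - <<'E'
from bench import r
from h import *
import cv2
P=np.load("P.npy"); kk={}
for n,(u,v) in {"side":(325,200),"scene":(244,213)}.items():
    im=r.camera(n)["pixels"].astype(int)[v-12:v+12,u-12:u+12]; m=(im[...,0]>130)&(im[...,1]<70)&(im[...,2]<70)
    y,x=np.nonzero(m); kk[n]=np.array([x.mean()+u-12,y.mean()+v-12])
s=least_squares(lambda k:np.concatenate([proj(n,w(P,k))-kk[n] for n in kk]),[-25,-120,75.]); print(kk,s.x,s.fun)
z=s.x[2]
if abs(z-72)<6: r.close_job(); print("closed")
E
```

```text
{'side': array([325.48780488, 200.46341463]), 'scene': array([242.66666667, 214.83333333])} [ -27.71432745 -123.78704614   66.20339915] [ 0.02432549 -0.00928039  0.02884624  0.01142723]
the job is handed in; nothing more can be done
closed
```

I lifted the lid to nearly upright by its handle and let go. I then took the prop rod by its red knob, swung it down, and felt along the groove until the foot dropped into the hole. The job is handed in at about 28 s; it reported no verdict.

- **Seating:** I touched the rail lightly (about 3.5 N), slid about 7 mm, and the foot went down about 13 mm to the bottom of the hole. A second gentle push moved it only 0.3 mm while the force rose to 3.8 N. I then eased the grip and opened the fingers.
- **Final state:** the last pictures show the rod alone holding the lid at about 0.95–0.97 rad, with the arm clear of everything. The blue spool is where it was and the visible part of the scissors looks unmoved. The jar and orange spool were outside the last crops, so I did not re-check them, but the arm did not work near them.
- **Disagreement:** the last camera check put the knob 21 mm above the groove floor and 4 mm sideways from its plane, where 27 mm and 0 mm are expected when seated. I took this as measuring error (calibration is good to about 2 mm, and only part of the knob's red shows), because the force and depth readings both showed the foot seated.

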